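# Cap the detector and index the slide

## Robot

A 7-joint arm with a two-finger parallel gripper is mounted at the origin on the work surface. World frame = base frame: x ahead of the robot, y to its left, z up, the work surface at z = 0. Lengths are in mm, angles in rad, forces in N, time in s.
With the tool pointing down it reaches from about 400 to 900 mm from the base axis. Payload 5.6 kg.
Tool frame: the origin (TCP) lies midway between the tips of the shut fingers; the grasp point (between the pads) lies 19 mm behind it; x points along the fingers, y is the direction in which the jaws open and shut, and the axes are right-handed (so a half turn about x gives the same grasp; the last joint's range is limited). The gripper opens to 92 mm and grips with 3 to 60 N. Pads are 20 mm wide; open, the fingers measure 128 mm over their backs; the gripper's body (75 mm by 189 mm) begins 69 mm behind the grasp point.
Start: joints at [1.265, 0.468, -0.012, 1.603, 0.006, 1.071, -0.056], TCP at [168.818, -627.702, 214.592] pointing down, gripper open.
Joint ranges: [-2.53, 2.53], [-0.31, 2.02], [-1.57, 1.55], [0.28, 2.44], [-1.29, 4.43], [0.15, 1.84], [-2.92, 2.92]. Speed limits (rad/s): [2.57, 2.57, 3.14, 3.14, 3.14, 3.14, 3.14].

## Interface

Orientations are given as a rotation vector (axis times angle).
In Python, from cell import robot, grip, kin, viewer gives the robot as it stands. Calls block until the motion is done:
- robot.movep(position, orientation): joint-space move of the TCP to a pose.
- robot.servo_line(position, feed=150, rotation=None): straight line of the TCP; rotation=None keeps the orientation; feed is the mean speed in mm/s.
- robot.goto_joints(angles): joint-space move.
- grip(opening, newtons=None): opening from 0.0 (shut) to 1.0 (fully open); newtons is the grip in N (None keeps the last); returns when the fingers have stopped.
- robot.hold(seconds).
- kin.ik(position, orientation): joint angles nearest the present ones, or None.
- robot.observe(): the state.
- viewer.read_camera(name): name is "side" or "top" or "wrist"; returns the picture (384x512x3 uint8, red, green, blue); there is no depth.
- viewer.camera_info(name): a dict with "camera_matrix" (3x3 intrinsics, pixels), "R" (3x3) and "t" (3): a world point X has camera coordinates R X + t. Camera axes: x right, y down, z forward; pixel columns grow to the right and rows downward; lengths in mm; the calibration is good to about 2 mm. A picture is of the moment at which its call begins: read the wrist's pose just before it. camera_info takes no time and is no camera call; for the wrist camera it gives the pose at the moment of the call.
A pose or a line that the arm cannot do raises robot.IKError and nothing moves.
- robot.job_done(): hands the job in, once; it reports no verdict.
Trained networks look in the newest picture that a camera, given by its name, has taken for a name from the list of things; names that differ only in an ending like _2 or _b are one class to them, and where a whole thing is asked for, a point or a joint stands for the part that bears it (a point fixed in the world has none). Each returns a list of dicts, best first, with "confidence" (0 to 1); they miss things now and then, are a little off and sometimes report something else, mostly with a low value. They report only what shows in the picture. A call takes as long as a camera call.
- viewer.silhouettes(name, camera): "mask" (384x512 bool, what is visible of it).
- viewer.pinpoint(name, camera): "at" ([x, y, z] in mm, in the coordinates of the camera as it stood for that picture, good to about 4 mm: a listed point, or the origin of a listed thing).
The state is a dict: "t": time; "joints": joint angles; "joint_velocities": joint speeds; "joint_torque": joint torques, N m; "tcp_pos": TCP position; "tcp_rot": TCP orientation; "contact_force": force on the tool from outside, world axes, zero at the start; "wrist_torque": the same for the moment, N m; "grip_width": opening from 0.0 (shut) to 1.0 (fully open).
Only numpy, scipy, OpenCV 4.12 (cv2) and the standard library are available. Lean on these libraries where they do the work, as an engineer would, in place of code of your own. Each camera call takes 0.05 s, during which the arm holds its last target.

## Task

Put the round dust cap with the red knob on the open detector cup of the slide carriage and let go of it. Then take the carriage by its upright orange tab, slide it along the rail to the left, as the robot sees it, until you feel the ball drop into the notch, and stop there: the program finishes while the fingers still hold the tab, with the carriage at rest in the notch and the cap still on. Leave the other things on the bench where they are.

Things in the scene. Friction and masses are not known exactly. Their poses are not given: they have to be found in the camera images.
- cap_knob (a point): centre (half-way up) of the dust cap's upright red knob, 22 mm across, 44 mm high. Under the knob an aluminium disc 66 mm across, 4 mm thick; under that a plug 48 mm across (42 at the chamfered foot), 6 mm deep. The cap, about 80 g, stands on its plug on the bench; this point is 32 mm above its foot, 22 mm above the disc's top.
- cap_foot (a point): centre of the underside of the cap's plug, 32 mm below cap_knob; z up along the knob
- cup_mouth (a point): centre of the mouth of the aluminium detector cup on the carriage, at rim height, 60 mm above the bench. Cup 60 mm across outside, 54 inside, 17 deep. With the cap on, the disc lies on the rim and cap_foot is 6 mm below this point. Axes: y level along the rail, the way the carriage slides; x level, away from the tab; z up.
- grip_tab (a point): centre of the carriage's upright orange tab: 14 mm thick along the rail (y), 30 mm wide across it (x), 47 mm high, from 39 to 86 mm above the bench. It is 68 mm from the cup's centre, towards the robot. The black carriage plate under it has its top 40 mm above the bench; nothing stands beside the tab along the rail. Axes as for cup_mouth.
- carriage (a joint): carriage travel, m: 0 at the right-hand stop seen from the robot, 0.16 at the far (left) stop, along cup_mouth's y. Starts at 0 to 0.02; 1.5 N friction. The notch is hidden in the covered channel, somewhere from 0.07 to 0.13, different each time. Felt: going in, the carriage pulls ahead with some 4 N over 7 mm; going out takes 8 to 12 N. The end stops are hard and not the notch.
- ball (a joint): how far the detent's spring ball is pushed back, m: about 0.0033 all along the rail, 0 with the ball at the bottom of the notch, a V 15 mm wide. Grows about 0.7 mm for each mm that the carriage is off the notch's middle.
- tin_lid: the shallow round aluminium lid of the parts tin, 84 mm across, 14 mm high, open side up, no knob; not the dust cap (origin: centre of its underside)
- tin: open round aluminium tin with screws, 84 mm across, 28 mm high (origin: centre of its underside)
- solvent_can: steel can with a stepped neck and cap, 72 mm across, 138 mm high (origin: centre of its underside)
- driver_a: red-handled screwdriver lying down
- driver_b: yellow-handled screwdriver lying down
- magnifier: hand lens with a black handle, lying down, about 215 mm long; origin about the middle of the handle, underneath; the lens is 120 mm along its x axis

How it is judged:
By the outcome, as a careful person would: the job done as asked, in the order asked, and still so for the second after the job is handed in, while the arm keeps its last pose, push and grip.
It also fails if it takes over 64 s, if anything falls off the work surface, if the arm or the gripper's body presses on something with over 40 N, if the wrist force passes 120 N, or if a joint passes its speed limit or range.

## Working session

There is one attempt and no reset: what is moved stays moved. The work goes in short steps, each a Python script; the robot and the scene stay as the last script left them, time stands still between calls to the robot, and variables do not carry over. Pictures are saved under pics/ and viewed, and the job is handed in when it is done.

```bash
ls; mkdir -p pics; cat > h.py <<'E'
import numpy as np, cv2
from cell import robot, grip, kin, viewer
from scipy.spatial.transform import Rotation as Ro
def snap(cam,fn):
    im=viewer.read_camera(cam); cv2.imwrite('pics/'+fn,im[:,:,::-1]); return im
def toworld(at,info):
    R=np.array(info['R']);t=np.array(info['t']); return R.T@(np.array(at)-t)
def topix(X,info):
    c=np.array(info['R'])@np.array(X)+np.array(info['t']); p=np.array(info['camera_matrix'])@c; return p[:2]/p[2]
E
python3 - <<'E'
from h import *
s=robot.observe(); print(s['t'],s['tcp_pos'],s['tcp_rot'],s['grip_width'])
for c in ['top','side','wrist']:
    info=viewer.camera_info(c); snap(c,c+'0.png')
    print(c,np.round(-np.array(info['R']).T@np.array(info['t'])),np.array(info['camera_matrix'])[0])
    for n in ['cap_knob','cap_foot','cup_mouth','grip_tab','tin_lid','solvent_can','tin','driver_a','magnifier']:
        for d in viewer.pinpoint(n,c)[:2]: print(c,n,round(d['confidence'],2),np.round(toworld(d['at'],info),1))
print(robot.observe()['t'])
E
```

```text
pics
0.0 [ 168.6236427  -627.1347397   213.64132042] [ 2.0815588   0.27688967 -2.08231818] 1.0002982318746971
top [ 361.   12. 1508.] [411.454925     0.         253.26920577]
top cap_knob 0.68 [442.9 316.7  36.4]
top cap_knob 0.46 [ 6.950e+02 -2.932e+02  3.000e-01]
top cap_foot 0.5 [448.  316.7  -0.9]
top cup_mouth 0.79 [565.8 -53.4  59.6]
top grip_tab 0.74 [493.  -61.7  64.5]
top tin_lid 0.9 [ 432.8 -297.1    1.3]
top solvent_can 0.62 [724.  292.   -2.8]
top tin 0.56 [ 700.5 -294.6    1. ]
top driver_a 0.58 [ 3.945e+02  5.016e+02 -4.000e-01]
top driver_a 0.56 [459.5 540.4   5.6]
top magnifier 0.79 [ 438.4 -501.1    2.3]
top magnifier 0.29 [567.  -53.1  60.1]
side [ 185.  948. 1084.] [434.02595647   0.         244.81193622]
side cap_knob 0.9 [452.8 317.2  31. ]
side cap_foot 0.63 [456.4 316.2  -2.4]
side grip_tab 0.7 [496.6 -61.3  61.3]
side tin_lid 0.58 [ 436.8 -297.4    0.5]
side solvent_can 0.89 [728.4 293.2   2.1]
side tin 0.86 [ 699.  -289.2    2.4]
side driver_a 0.71 [ 4.630e+02  5.436e+02 -3.000e-01]
side driver_a 0.62 [403.2 498.9   2.9]
side magnifier 0.63 [ 443.2 -500.7    8.1]
wrist [ 234. -610.  384.] [281.43543837   0.         253.82366452]
1.5
```

View pics/top0.png

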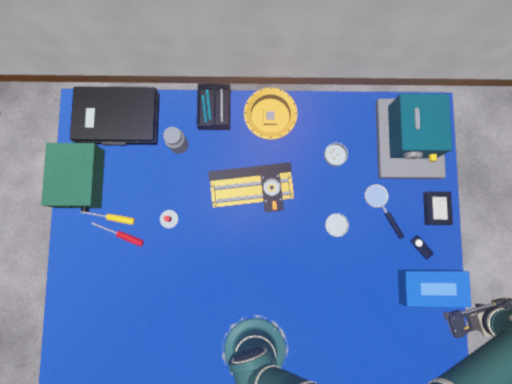

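View pics/side0.png

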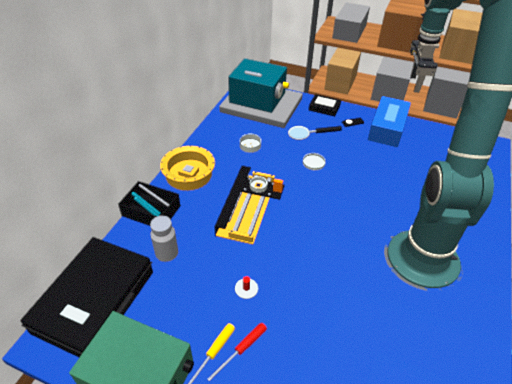

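View pics/wrist0.png

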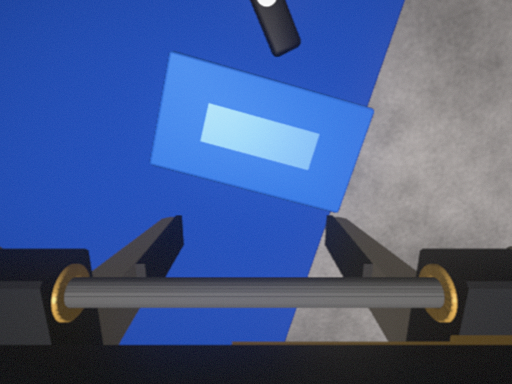

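Top view: the cap is at about pixel (169,218). The cup is at (272,187) with the orange tab at (275,205), and the rail is yawed by about 6°. The networks' positions agree with this. Next I'll move over the cap and look with the wrist camera.

```bash
cat >> h.py <<'E'
def down(yaw):
    # tool x down, tool y along rail dir (yaw about z), camera on +x side
    c,s=np.cos(yaw),np.sin(yaw)
    global YS
    y=np.array([-s,c,0])*YS; x=np.array([0,0,-1.]); z=np.cross(x,y)
    return Ro.from_matrix(np.stack([x,y,z],1)).as_rotvec()
YS=1
E
python3 - <<'E'
from h import *
import h
s=robot.observe()
M=Ro.from_rotvec(s['tcp_rot']).as_matrix(); print(M.round(2))
h.YS=1 if M[1,1]>0 else -1
print(h.YS)
yaw=np.radians(6)
p=s['tcp_pos'].copy() if hasattr(s['tcp_pos'],'copy') else np.array(s['tcp_pos'])
for YS in (1,-1):
    h.YS=YS
    print(YS,[np.round(kin.ik(q,down(yaw)),2) if kin.ik(q,down(yaw)) is not None else None for q in ([440,317,220],[450,317,16],[566,-53,70],[495,-61,49],[485,80,49])])
E
```

```text
[[ 0.    0.26 -0.97]
 [-0.   -0.97 -0.26]
 [-1.    0.   -0.  ]]
-1
1 [array([ 0.15,  0.53, -1.1 ,  1.81,  0.52,  1.13,  0.54]), array([-0.  ,  0.82, -0.9 ,  1.93,  0.87,  0.85,  0.29]), array([ 0.57,  0.65, -0.7 ,  1.87,  0.56,  0.83,  1.25]), array([ 0.6 ,  0.58, -0.67,  2.05,  0.56,  0.7 ,  1.24]), array([ 0.4 ,  0.61, -0.78,  2.06,  0.65,  0.73,  0.87])]
-1 [array([-0.68,  0.28, -0.01,  1.86,  0.  ,  1.  , -2.16]), array([-0.11,  0.74, -0.74,  1.93,  0.72,  0.76, -2.74]), array([ 0.28,  0.55, -0.31,  1.89,  0.24,  0.74, -1.64]), array([ 0.31,  0.49, -0.31,  2.07,  0.25,  0.62, -1.63]), array([ 0.21,  0.53, -0.53,  2.07,  0.44,  0.65, -2.09])]
```

```bash
sed -i 's/^YS=1$/YS=-1/' h.py
python3 - <<'E'
from h import *
yaw=np.radians(6)
s=robot.observe(); p=np.array(s['tcp_pos'])
robot.servo_line([p[0]+60,p[1]+60,290],feed=250)
# stop over the carriage first, look down
robot.movep([480,-63,260],down(yaw))
print(np.round(robot.observe()['joints'],2))
info=viewer.camera_info('wrist'); snap('wrist','w_cup.png')
for n in ['cup_mouth','grip_tab']:
    for d in viewer.pinpoint(n,'wrist')[:2]: print(n,round(d['confidence'],2),np.round(toworld(d['at'],info),1),np.round(topix(toworld(d['at'],info),info)))
np.save('cupcam.npy',dict(info),allow_pickle=True)
robot.movep([400,305,240],down(yaw))
info=viewer.camera_info('wrist'); snap('wrist','w_cap.png')
for n in ['cap_knob','cap_foot']:
    for d in viewer.pinpoint(n,'wrist')[:2]: print(n,round(d['confidence'],2),np.round(toworld(d['at'],info),1),np.round(topix(toworld(d['at'],info),info)))
np.save('capcam.npy',dict(info),allow_pickle=True)
s=robot.observe(); print(s['t'],np.round(s['joints'],2),s['tcp_pos'],s['contact_force'])
E
```

```text
[ 0.54  0.18 -0.53  1.92  0.1   1.07 -1.5 ]
cup_mouth 0.58 [569.4 -56.7  60.4] [256. 103.]
grip_tab 0.75 [499.1 -65.2  63.7] [257. 159.]
cap_knob 0.63 [452.3 313.2  32.3] [251. 133.]
cap_foot 0.8 [452.  318.3  -0.5] [248. 132.]
5.8417 [ 0.03  0.32 -0.88  1.89  0.28  1.06 -2.44] [400.83608524 303.90828219 239.93080729] [-0.16667375  0.41748841 -0.80190354]
```

```bash
python3 - <<'E'
import cv2
for f,(x,y) in {'w_cup':(256,130),'w_cap':(250,133)}.items():
    im=cv2.imread(f'pics/{f}.png'); c=im[y-75:y+75,x-100:x+100]
    cv2.imwrite(f'pics/{f}_z.png',cv2.resize(c,None,fx=4,fy=4,interpolation=cv2.INTER_CUBIC))
E
```

```text
(no output)
```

View pics/w_cup_z.png

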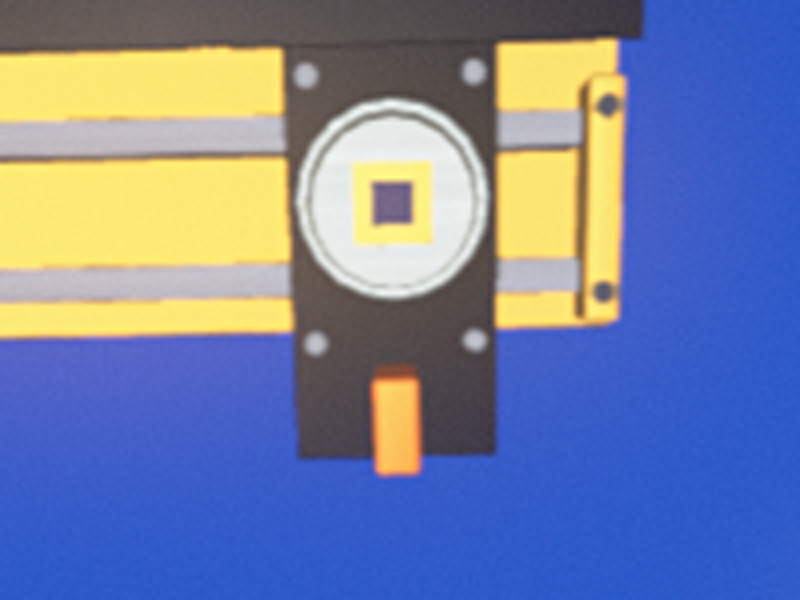

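View pics/w_cap_z.png

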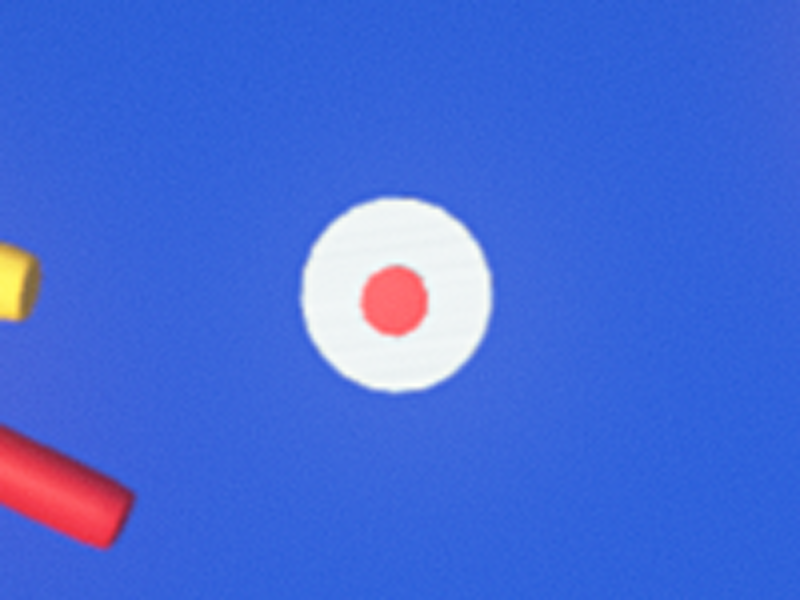

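Both views are clear. In the full wrist picture the cup rim is centred at about (254,104), the tab top at (255,161), and the cap disc at (249,131). I'll refine these by fitting.

```bash
cat >> h.py <<'E'
def ray(px,info,z):
    K=np.array(info['camera_matrix']);R=np.array(info['R']);t=np.array(info['t'])
    d=R.T@np.linalg.solve(K,[px[0],px[1],1.]); o=-R.T@t
    return o+d*(z-o[2])/d[2]
def circ(mask,info,z):
    cs,_=cv2.findContours(mask.astype(np.uint8),cv2.RETR_EXTERNAL,cv2.CHAIN_APPROX_NONE)
    c=max(cs,key=cv2.contourArea)
    P=np.array([ray(q,info,z)[:2] for q in cv2.convexHull(c)[:,0]],np.float32)
    e=cv2.fitEllipse(np.array([ray(q,info,z)[:2] for q in c[:,0]],np.float32))
    return e
E
python3 - <<'E'
from h import *
ci=np.load('capcam.npy',allow_pickle=True).item(); ui=np.load('cupcam.npy',allow_pickle=True).item()
im=cv2.imread('pics/w_cap.png').astype(int); b,g,r=im[...,0],im[...,1],im[...,2]
m=np.zeros(r.shape,bool); m[90:175,215:290]=((r>140))[90:175,215:290]
print('cap disc',circ(m,ci,10))
m2=np.zeros_like(m); m2[90:175,215:290]=((r-g>60))[90:175,215:290]
print('knob top',circ(m2,ci,54))
im=cv2.imread('pics/w_cup.png').astype(int); b,g,r=im[...,0],im[...,1],im[...,2]
m=np.zeros(r.shape,bool); m[75:132,225:282]=((r>110)&(b>60))[75:132,225:282]
m=cv2.morphologyEx(m.astype(np.uint8),cv2.MORPH_OPEN,np.ones((7,7))) 
print('cup',circ(m,ui,60))
m=((r-b>110)&(g<190)&(r>200)); m[:145]=0; m[185:]=0
cs,_=cv2.findContours(m.astype(np.uint8),0,1); c=max(cs,key=cv2.contourArea)
P=np.array([ray(q,ui,86)[:2] for q in c[:,0]],np.float32); print('tab',cv2.minAreaRect(P))
# plate yellow region edges for rail angle: guard/yellow boundary
hsv=cv2.cvtColor(cv2.imread('pics/w_cup.png'),cv2.COLOR_BGR2HSV)
y=(hsv[...,0]>18)&(hsv[...,0]<35)&(hsv[...,1]>90)&(hsv[...,2]>150)
for zz in (20,):
  pts=[];pb=[]
  for x in list(range(60,222)):
    v=np.flatnonzero(y[:175,x]); 
    if len(v)>10: pts.append(ray((x,v[0]),ui,zz)[:2]); pb.append(ray((x,v[-1]),ui,zz)[:2])
  for P in (pts,pb):
    vx,vy,_,_=cv2.fitLine(np.array(P,np.float32),cv2.DIST_HUBER,0,.01,.01).ravel(); print(len(P),np.degrees(np.arctan2(-vx*np.sign(vy),abs(vy))))
E
```

```text
cap disc ((452.5874938964844, 316.7667541503906), (64.88188171386719, 65.12818145751953), 164.95281982421875)
knob top ((452.6946716308594, 316.656982421875), (19.91497230529785, 20.22836685180664), 71.66778564453125)
cup ((566.347900390625, -54.21339797973633), (60.01912307739258, 60.29279708862305), 176.65660095214844)
tab ((499.5450439453125, -62.44199752807617), (27.083972930908203, 13.39327335357666), 6.231526851654053)
130 6.839797
130 6.925126
```

View pics/w_cup.png

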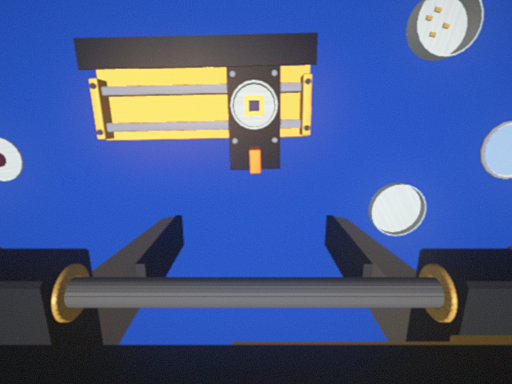

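Fits agree with the given sizes: disc 65 mm, cup 60 mm, tab 27×13 mm. The cap is at (452.6, 316.7), the cup at (566.3, −54.2), and the rail yaw is 6.8°. Next I'll grasp the knob.

```bash
python3 - <<'E'
from h import *
yaw=np.radians(6.8); o=down(yaw)
cap=np.array([452.6,316.7])
robot.movep([*cap,110],o)
grip(0.65,20)
robot.hold(0.1); s=robot.observe(); print(s['tcp_pos'],s['contact_force'])
robot.servo_line([*cap,17],feed=90)
robot.hold(0.15); s=robot.observe(); print(s['tcp_pos'],s['contact_force'])
e=np.array(s['tcp_pos'])[:2]-cap; print('err',e)
f0=s['contact_force']
grip(0.0,20); s=robot.observe(); print(s['grip_width']*92,s['contact_force'],s['tcp_pos'])
robot.servo_line([*cap,130],feed=150); robot.hold(0.2)
s=robot.observe(); print(s['t'],s['grip_width']*92,s['contact_force'],s['tcp_pos'])
snap('wrist','w_held.png'); snap('side','side1.png')
E
```

```text
[452.56366971 316.68931466 109.97336328] [-9.14126395e-04 -4.80482977e-01 -1.00100604e+00]
[453.00274175 316.86511546  17.5624731 ] [ 0.16259463 -0.51807509 -0.47950528]
err [0.40274175 0.16511546]
21.671073394356117 [-0.04058737 -0.43566599  0.17811072] [452.59425334 316.65651379  17.00345597]
10.2833 21.73456096431233 [ 0.41392208  0.10103419 -0.83455873] [452.09976461 316.40737353 129.06008479]
```

View pics/w_held.png

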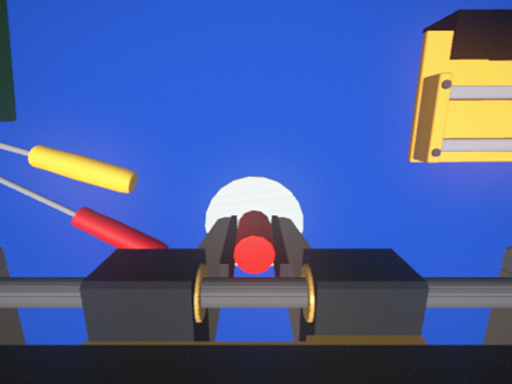

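View pics/side1.png

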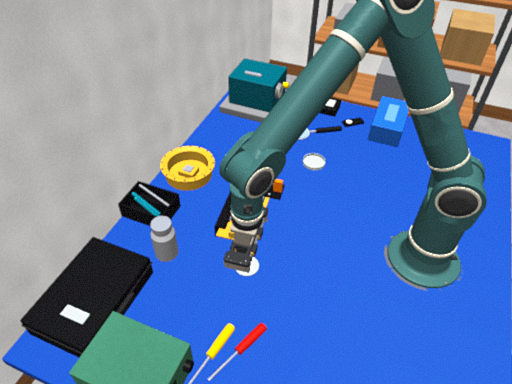

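The cap is held: width 21.7 mm, knob at (254,240) between the fingers, disc clear of the bench. Carrying it over the cup now.

```bash
python3 - <<'E'
from h import *
yaw=np.radians(6.8); o=down(yaw)
cup=np.array([566.3,-54.2])
robot.servo_line([*cup,150],feed=220,rotation=o); 
robot.servo_line([*cup,100],feed=100); robot.hold(0.3)
s=robot.observe(); print(s['t'],s['grip_width']*92,s['contact_force'],s['tcp_pos'])
info=viewer.camera_info('wrist'); im=snap('wrist','w_over.png'); snap('side','s_over.png')
np.save('over.npy',dict(info),allow_pickle=True)
z=s['tcp_pos'][2]-7
print('disc proj', [np.round(topix([*(cup+33*np.array([np.cos(a),np.sin(a)])),z],info),1) for a in np.arange(0,6.28,np.pi/2)])
print('rim proj', [np.round(topix([*(cup+30*np.array([np.cos(a),np.sin(a)])),60],info),1) for a in np.arange(0,6.28,np.pi/2)])
E
python3 - <<'E'
import cv2
im=cv2.imread('pics/w_over.png')[130:290,150:360]; cv2.imwrite('pics/w_over_z.png',cv2.resize(im,None,fx=3.5,fy=3.5,interpolation=2))
im=cv2.imread('pics/s_over.png')[130:240,190:320]; cv2.imwrite('pics/s_over_z.png',cv2.resize(im,None,fx=5,fy=5,interpolation=2))
E
```

```text
13.25 21.491147292990618 [ 0.24553307 -0.17190729 -1.20626593] [566.62282585 -54.30772693 100.5128313 ]
disc proj [array([260.4, 177.2]), array([204.8, 219.9]), array([248.6, 269.9]), array([303.2, 231. ])]
rim proj [array([258.9, 172.5]), array([215.9, 205.7]), array([249.8, 245.3]), array([292.2, 214.4])]
```

View pics/w_over_z.png

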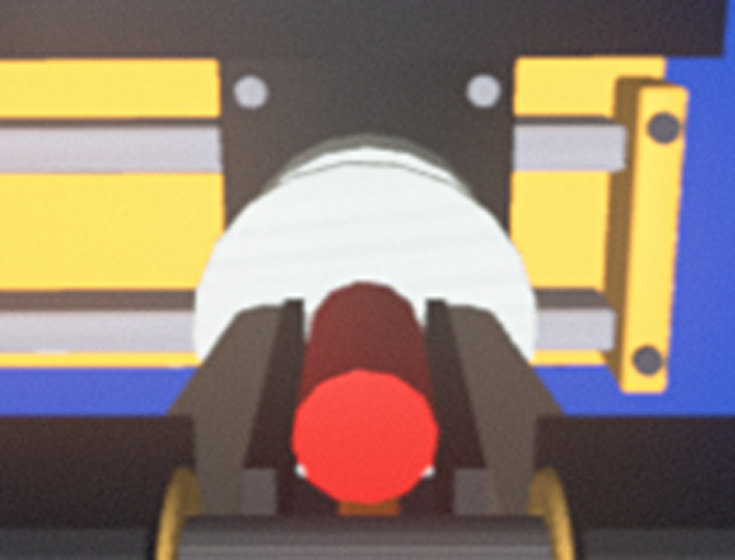

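View pics/s_over_z.png

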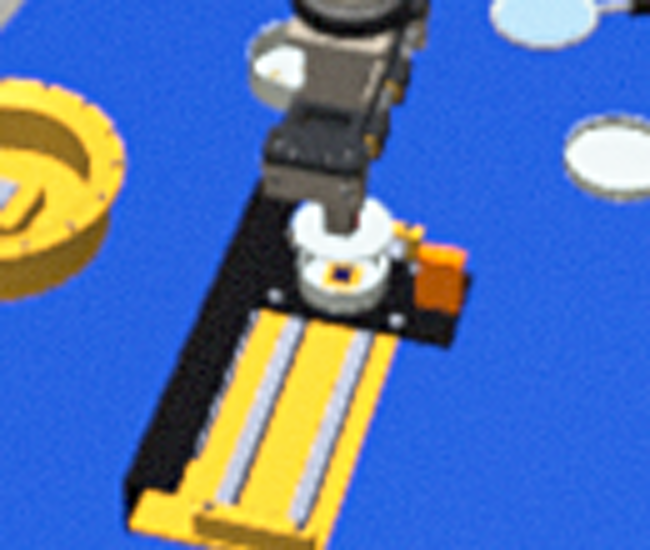

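The picture agrees with the predictions to within 1 px: disc top edge at row 176.6 (predicted 177.2), rim at 172.3 (predicted 172.5), disc centre column 254.3 (predicted 254.0). Lowering it in steps with a force check.

```bash
python3 - <<'E'
from h import *
cup=np.array([566.3,-54.2])
robot.servo_line([*cup,80],feed=60); robot.hold(.1)
f0=np.array(robot.observe()['contact_force']); print('f0',f0)
for z in np.arange(78,67,-1.0):
    robot.servo_line([*cup,z],feed=25); robot.hold(.05)
    s=robot.observe(); d=np.array(s['contact_force'])-f0
    print(z,np.round(s['tcp_pos'],1),np.round(d,1))
    if d[2]>4: break
print(s['t'])
E
```

```text
f0 [ 0.19784602  0.66511429 -0.14247863]
78.0 [566.4 -54.2  78.1] [-0.4 -1.  -0.1]
77.0 [566.3 -54.2  77. ] [-0.2 -0.6 -0.4]
76.0 [566.3 -54.2  76. ] [-0.1 -0.4 -0.2]
75.0 [566.3 -54.2  74.9] [-0.2  0.4 -1. ]
74.0 [566.3 -54.2  74. ] [-0.5 -0.7 -1.4]
73.0 [566.3 -54.2  73. ] [ 0.2 -0.8 -0.6]
72.0 [566.3 -54.2  72. ] [-0.3 -0.8 -0.7]
71.0 [566.4 -54.2  71. ] [ 0.5 -0.4 -0.3]
70.0 [566.4 -54.2  70.9] [-1.8 -0.5  7.1]
16.6333
```

Contact came at z = 70.9, and the fully seated height should be 71. Releasing, rising, and checking.

```bash
python3 - <<'E'
from h import *
yaw=np.radians(6.8); o=down(yaw)
cup=np.array([566.3,-54.2]); xr=np.array([np.cos(yaw),np.sin(yaw)])
robot.servo_line([*cup,70.6],feed=25)
grip(0.6,20)
robot.servo_line([*cup,150],feed=130)
tab=cup-68*xr
robot.servo_line([*(tab-15*xr),220],feed=200); robot.hold(.2)
s=robot.observe(); print(s['t'],s['tcp_pos'],s['contact_force'])
info=viewer.camera_info('wrist'); im=snap('wrist','w_after.png'); snap('side','s_after.png')
np.save('after.npy',dict(info),allow_pickle=True)
for n in ['cap_knob','cup_mouth','grip_tab']:
    for d in viewer.pinpoint(n,'wrist')[:1]: print(n,round(d['confidence'],2),np.round(toworld(d['at'],info),1))
b,g,r=[im[...,i].astype(int) for i in (2,1,0)]
hs=cv2.cvtColor(im,cv2.COLOR_RGB2HSV)
m=(r>130)&(b>90)&(abs(r-b)<60); m[160:]=0;m[:, :200]=0;m[:,310:]=0
m=cv2.morphologyEx(m.astype(np.uint8),cv2.MORPH_OPEN,np.ones((7,7)))
print('disc top z64',circ(m,info,64))
m=(r-b>110)&(r-g>60)&(g>90)&(r>180); m[:, :200]=0;m[:,310:]=0; m[230:]=0
cs,_=cv2.findContours(m.astype(np.uint8),0,1); c=max(cs,key=cv2.contourArea)
print('tab',cv2.minAreaRect(np.array([ray(q,info,86)[:2] for q in c[:,0]],np.float32)),tab)
E
python3 - <<'E'
import cv2
im=cv2.imread('pics/w_after.png')[60:220,150:360]; cv2.imwrite('pics/w_after_z.png',cv2.resize(im,None,fx=3.5,fy=3.5,interpolation=2))
im=cv2.imread('pics/s_after.png')[130:240,190:320]; cv2.imwrite('pics/s_after_z.png',cv2.resize(im,None,fx=5,fy=5,interpolation=2))
E
```

```text
19.1833 [484.06913472 -63.6833158  219.11495993] [-0.461615   -0.24851008  0.34565919]
cap_knob 0.6 [564.6 -58.5  85.3]
grip_tab 0.81 [499.4 -66.3  63.4]
disc top z64 ((566.3290405273438, -53.762203216552734), (65.16082000732422, 65.35060119628906), 110.90424346923828)
tab ((567.2393798828125, -53.22050476074219), (21.36598014831543, 21.303865432739258), 53.48998260498047) [498.77834545 -62.25146984]
```

View pics/w_after_z.png

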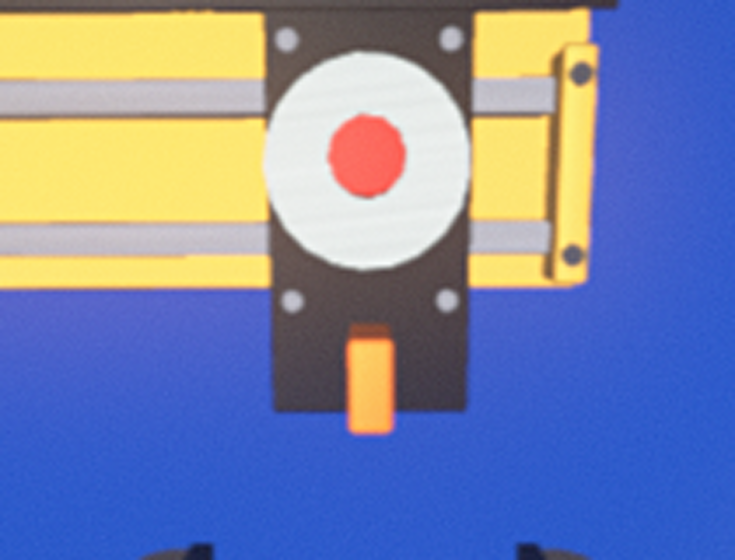

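View pics/s_after_z.png

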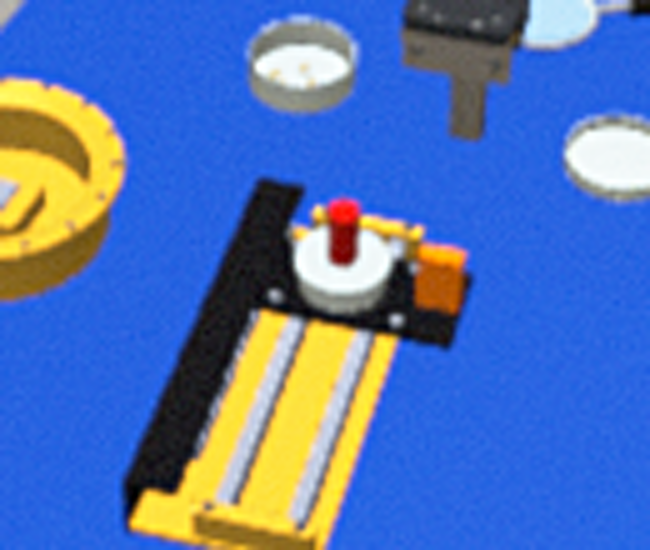

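The cap is seated: the disc centre is (566.3, −53.8), the knob is upright, and the gripper is clear. Next I'll grip the tab.

```bash
python3 - <<'E'
from h import *
yaw=np.radians(6.8); o=down(yaw)
cup=np.array([566.3,-54.0]); xr=np.array([np.cos(yaw),np.sin(yaw)]); yr=np.array([-xr[1],xr[0]])
tab=cup-68*xr
robot.servo_line([*tab,110],feed=150)
robot.servo_line([*tab,53],feed=80); robot.hold(.15)
s=robot.observe(); print(s['tcp_pos'],s['contact_force'])
f0=np.array(s['contact_force'])
grip(0.0,30); robot.hold(.1)
s=robot.observe(); print(s['t'],s['grip_width']*92,s['tcp_pos'],s['contact_force'])
p0=tab
np.save('slide.npy',dict(p0=p0,f0=f0,yr=yr,xr=xr),allow_pickle=True)
for d in (10,20,30,38):
    robot.servo_line([*(p0+d*yr),53],feed=40)
    s=robot.observe(); f=np.array(s['contact_force'])-f0
    q=np.array(s['tcp_pos'])[:2]-p0
    print(d,'along',round(q@yr,2),'f_along',round(f[:2]@yr,2),'across',round(f[:2]@xr,2),round(f[2],2),round(s['grip_width']*92,1))
print(s['t'])
E
```

```text
[499.18462716 -62.12393597  53.47810032] [ 0.45403964 -0.74260728  0.43242775]
22.1417 13.585537575797996 [498.79313276 -62.18814538  53.0243465 ] [-0.20361793 -1.52587969  0.82545398]
10 along 9.66 f_along -1.59 across -1.14 0.46 13.9
20 along 20.02 f_along -1.24 across -1.41 0.23 14.0
30 along 30.38 f_along -0.4 across -1.23 0.6 13.7
38 along 38.55 f_along 0.18 across -1.24 2.15 13.7
23.6917
```

```bash
cat > slide.py <<'E'
from h import *
S=np.load('slide.npy',allow_pickle=True).item(); p0,f0,yr,xr=[S[k] for k in ('p0','f0','yr','xr')]
def meas(n=3):
    F=[];
    for _ in range(n):
        robot.hold(0.02); s=robot.observe(); F.append(np.array(s['contact_force'])-f0)
    F=np.mean(F,0); q=np.array(s['tcp_pos'])[:2]-p0
    return q@yr,F[:2]@yr,F[:2]@xr,F[2],s
def step(d,feed=30):
    robot.servo_line([*(p0+d*yr),53],feed=feed); return meas()
E
python3 - <<'E'
from slide import *
d=38;hist=[]
while d<125:
    d+=2
    a,f,x,z,s=step(d); hist.append(f)
    print(d,round(a,2),'F',round(f,2),round(x,2),round(z,2),round(s['t'],1))
    if f>1.0 or f<-4.5: break
E
```

```text
40 39.89 F -2.99 -2.57 2.39 24.0
42 42.03 F -2.29 -3.18 2.78 24.3
44 44.2 F -2.59 -3.65 3.95 24.6
46 45.89 F -3.66 -3.35 4.24 24.9
48 48.02 F -2.46 -3.6 4.13 25.2
50 50.19 F -2.48 -3.96 4.63 25.5
52 51.87 F -3.1 -4.06 4.78 25.8
54 54.46 F -0.65 -4.64 4.86 26.1
56 57.34 F 1.53 -5.16 4.41 26.4
```

The pull has begun at d≈54–56. Continuing in fine steps.

```bash
python3 - <<'E'
from slide import *
d=56
while d<70:
    d+=0.5
    a,f,x,z,s=step(d,feed=15)
    print(d,round(a,2),'F',round(f,2),round(x,2),round(z,2),round(s['t'],1),round(s['grip_width']*92,1))
    if f<-3.5 : break
E
```

```text
56.5 57.46 F 0.58 -4.39 5.03 26.7 13.9
57.0 58.07 F -0.24 -4.83 5.03 27.0 14.0
57.5 58.59 F 0.67 -4.77 4.26 27.3 13.9
58.0 59.06 F 0.62 -4.42 4.73 27.6 13.9
58.5 59.52 F 0.52 -4.61 4.83 27.9 13.9
59.0 59.97 F 0.13 -4.46 5.2 28.2 13.9
59.5 60.52 F 0.81 -4.1 5.1 28.5 13.6
60.0 61.0 F 0.6 -3.78 5.19 28.8 13.7
60.5 61.51 F 0.51 -4.87 4.72 29.1 14.1
61.0 61.76 F -0.01 -4.6 4.99 29.4 13.8
61.5 61.92 F -1.03 -4.91 4.72 29.7 14.0
62.0 62.02 F -2.19 -4.2 5.4 30.0 13.8
62.5 62.07 F -2.37 -4.25 5.06 30.3 13.7
63.0 62.24 F -4.48 -4.53 5.3 30.6 13.9
```

The signature is clear. The carriage was pulled ahead from about 54 to 61 mm, then met a stiff wall on both sides of about 62 mm. I'll settle at the middle, let the force relax, and check.

```bash
python3 - <<'E'
from slide import *
for d in (62.0,61.9):
    a,f,x,z,s=step(d,feed=10); print(d,round(a,2),round(f,2),round(x,2),round(z,2))
robot.hold(0.5)
a,f,x,z,s=meas(5); print(round(a,2),'F',round(f,2),round(x,2),round(z,2),s['t'],s['grip_width']*92, s['tcp_pos'],np.abs(s['joint_velocities']).max())
info=viewer.camera_info('wrist'); snap('wrist','w_fin.png')
ti=viewer.camera_info('side'); snap('side','s_fin.png')
for n in ['cap_knob','grip_tab','cap_foot']:
    for dd in viewer.pinpoint(n,'side')[:1]: print(n,round(dd['confidence'],2),np.round(toworld(dd['at'],ti),1))
print('expected cup',np.array([566.3,-54.0])+62*yr)
snap('top','t_fin.png')
im=cv2.imread('pics/s_fin.png')[130:260,170:330]; cv2.imwrite('pics/s_fin_z.png',cv2.resize(im,None,fx=4,fy=4,interpolation=2))
E
```

```text
62.0 62.16 -1.8 -4.39 5.32
61.9 62.13 -1.65 -4.36 5.3
62.15 F -1.38 -4.35 5.23 31.775 14.010004374329657 [ 4.91146365e+02 -3.70702415e-01  5.29874177e+01] 0.0027675374726819375
cap_knob 0.52 [558.   11.   85.5]
grip_tab 0.73 [490.5  -2.1  64.1]
cap_foot 0.59 [490.   -2.9  58.8]
expected cup [558.95895396   7.5638615 ]
```

View pics/s_fin_z.png

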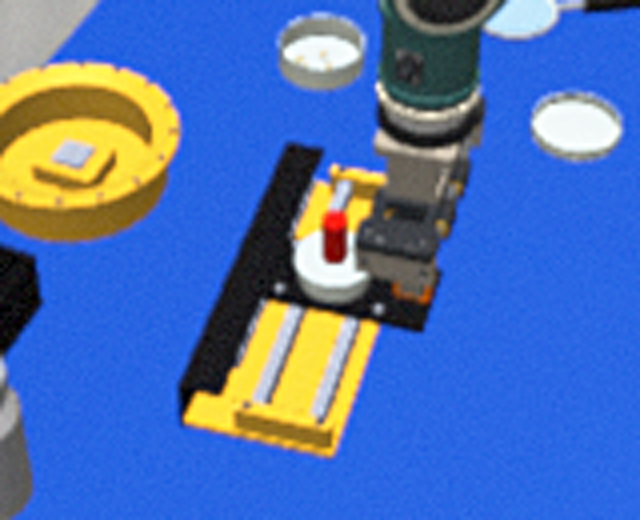

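View pics/w_fin.png

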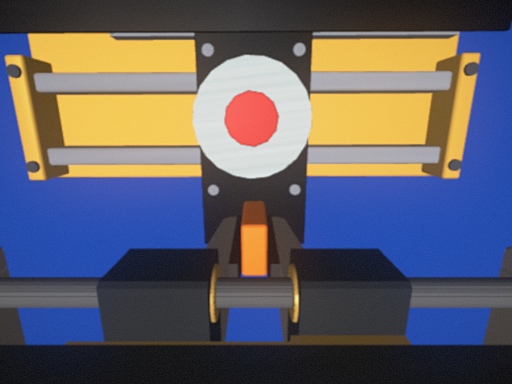

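View pics/t_fin.png

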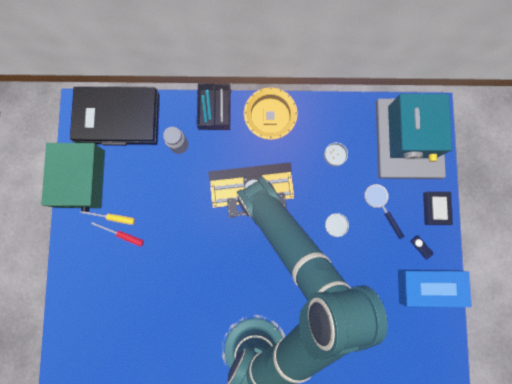

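The side view shows the cap seated with its knob upright and the fingers on the tab. The wrist view shows the disc centred at (252,117) and the carriage away from both end stops. The other things are where they were. Handing in.

```bash
python3 - <<'E'
from slide import *
a,f,x,z,s=meas(3); print(a,f,s['t'],s['grip_width']*92); robot.job_done()
E
```

```text
62.130334821433024 -1.3386122303848889 32.125 14.025975970436729
the job is handed in; nothing more can be done
```

I put the dust cap on the detector cup and let go. I then gripped the carriage by its orange tab and slid it about 62 mm to the left into the notch. I handed the job in at 32.1 s with the fingers still on the tab; no verdict is reported.

**Cap:** it touched down at tool height 70.9 mm, where fully seated should be 71 mm. After release, the wrist picture put the disc centre within 0.5 mm of the measured cup centre. The last side and wrist pictures show it still on, with the knob upright.

**Notch:** sliding resistance was about 2.5 N until 52 mm of travel. From about 54 to 61 mm the carriage pulled ahead. At about 62 mm it became stiff, with resistance rising to 4.5 N as I pushed on, so I backed off to the middle. It then stayed at rest at 62.1 mm, clear of both end stops, with the grip reading 14.0 mm on the 14 mm tab.

**Imperfect or off:**
- **Leftover forces:** about 1.3 N along the rail, 4.4 N across it and 5.2 N vertical remained on the tool at the end. I left them, as they are small and were steady.
- **Stray network report:** in the last side picture the network put cap_foot on the tab. I ignored that because the pictures showed the cap on the cup.
- **Ball position:** the ball cannot be seen, so the notch rests on the feel of the forces alone.

The other things on the bench look unmoved in the last top picture.

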